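# Make up two specimen collection kits

## Task

Make up the two specimen collection kits: put the wide jar and the slide box into the case whose foam is cut for them, and the slim jar and the pocket meter into the other, each lying fully home in the cutout of its own shape and size, the jars standing cap up and the flat things face up. Leave the tape roll amid the stock where it lies, and let go of everything.

Things in the scene. Friction and masses are not known exactly. Their poses are not given: they have to be found in the camera images.
- wide_jar: the wider of the two specimen jars, white with a paper band and an orange screw cap (cap 18 mm high, same diameter), standing upright, loose: 54 mm diameter, 62 mm high overall, about 90 g. Origin: centre of its underside; z up its axis
- slim_jar: the slimmer specimen jar, same white body and orange cap (18 mm high, same diameter), standing upright, loose: 36 mm diameter, 56 mm high overall, about 40 g. Origin: centre of its underside; z up its axis
- slide_box: white flat box for microscope slides, with a grey seam and three grey ribs on its lid, loose, about 60 g: 86 (x) x 36 (y) x 30 mm (z). Origin: centre of its underside; x along its length, z up. May go in either end first
- meter: white pocket meter with a grey end cap at +x, a small display and two round keys on top, lying flat, loose, about 90 g, a plain bar in outline: 150 (x) x 34 (y) x 26 mm (z). Origin: centre of its underside; x along its length, z up; balanced at its middle. May go in either end first
- kit_wide: white low case with grey foam, fixed, 200 (x) x 170 (y) mm. Origin: centre of underside; latches on the -x wall. Foam top 32 mm up, black cutout floors 20 mm up (12 mm deep, top 4 mm bevelled 4 mm wider all round). Cutouts: 96 (x) x 46 (y) mm centred at x 0, y +45 mm for the slide box (5 mm to spare all round); round, 68 mm diameter, at x 0, y -38 mm for the wide jar
- kit_slim: white low case with grey foam, fixed, 200 (x) x 170 (y) mm. Origin: centre of underside; latches on the -x wall. Foam top 32 mm up, black cutout floors 20 mm up (12 mm deep, top 4 mm bevelled 4 mm wider all round). Cutouts: 160 (x) x 44 (y) mm centred at x 0, y +45 mm for the meter (5 mm to spare all round); round, 50 mm diameter, at x 0, y -38 mm for the slim jar
- tape: bystander, not to be disturbed: roll of white tape lying flat amid the stock, loose, 50 mm outside and 28 mm inside diameter, 22 mm high. Origin: centre of its underside
Not all that is in view belongs to the job. What is shaped like the wide_jar but grey or turquoise is not meant.

How it is judged:
By the outcome, as a careful person would: the job done as asked, in the order asked, and still so for the second after the job is handed in, with the robot touching nothing.
It also fails if it takes over 93 s, if anything falls off the work surface, if the arm or the gripper's body presses on something with over 40 N, if the wrist force passes 120 N, or if a joint passes its speed limit or range.

## Robot

A 6-joint arm with a two-finger parallel gripper is mounted at the origin on the work surface. World frame = base frame: x ahead of the robot, y to its left, z up, the work surface at z = 0. Lengths are in m, angles in rad, forces in N, time in s.
With the tool pointing down it reaches from about 0.15 to 0.775 m from the base axis. Payload 6.1 kg.
Tool frame: the origin (TCP) lies on the front face of the gripper's body, between the roots of the fingers; the fingertips stand 73 mm ahead of it and the grasp point (between the pads) lies 54 mm ahead of it; z points along the fingers, y is the line along which they close (so a half turn about z gives the same grasp; the last joint's range is limited). The gripper opens to 85 mm and grips with 20 to 120 N. Pads are 22 mm wide; open, the fingers measure 114 mm over their backs; the gripper's body (76 mm by 85 mm) begins 54 mm behind the grasp point. The pads swing forward as they close: fully open they stand 13 mm farther back than shut.
Start: joints at [1.218, 0.126, -0.04, 1.405, 0, 1.571], TCP at [0.181, 0.493, 0.304] pointing down, gripper open.
Joint ranges: [-2.72, 2.72], [-0.95, 1.95], [-1.27, 1.35], [-1.78, 2.02], [-1.46, 1.47], [-3.14, 3.14]. Speed limits (rad/s): [2.39, 2.39, 3.01, 3.14, 3.14, 3.14].

## Interface

Orientations are given as [roll, pitch, yaw] about the fixed x, y, z axes, in that order (R = Rz(yaw) Ry(pitch) Rx(roll)).
In Python, from plant import ctrl, read_camera, camera_info gives the robot as it stands.
- The arm moves only by the shell command python3 -m jog 'ROWS' [FORCE]. ROWS is a JSON object of lists of equal length, an entry for each row: "offset": the shift along the tool's x, y, z in cm, a list of three; "roll": the turn about the tool's z in degrees; "fingers": the closure, from -1 (fully open) to 1 (shut). In form: {"offset": [[dx, dy, dz], ...], "roll": [roll, ...], "fingers": [fingers, ...]}. A call has 1 to 8 rows; each row is the pose to reach, as a shift and turn from the pose commanded when the call began, along the tool's axes at that moment; what a row does not reach only later rows make up. A row lasts 1/10 s, in which the tool goes at most 50 mm and 8.59 degrees, less where a joint would pass 70% of its speed; a pose out of reach is approached as far as the arm can. A call with a gripper value outside its range is refused whole. The fingers move at their own pace and stop on an object; FORCE is the grip in N (left out, the last holds). Time passes only in rows, so rows that repeat a pose let the fingers close. It gives the time, the measured TCP pose, the force, the opening and the grip force at its end, in the units of the state.
- ctrl.get_state(): the state, without advancing time (a new reading comes with each control period).
- read_camera(name): name is "side" or "top"; returns the picture (384x512x3 uint8, red, green, blue); there is no depth.
- camera_info(name): a dict with "fx", "fy", "cx", "cy" (pixels), "origin" and "attitude" of the camera in the world. Camera axes: x right, y up, looking along -z (the intrinsics and any distortion apply to the point x, -y, -z); pixel columns grow to the right and rows downward; lengths in m; the calibration is good to about 2 mm. A picture is of the moment at which its call begins. camera_info takes no time and is no camera call.
- ctrl.hand_in(): hands the job in; it is judged then, once.
The state is a dict: "time_s": time; "joint_pos": joint angles; "dq": joint speeds; "joint_efforts": joint torques, N m; "tcp_pos": TCP position; "ee_rot": TCP orientation; "force": force on the tool from outside, world axes, zero at the start; "ft_torque": the same for the moment, N m; "gripper_width": finger opening in m; "finger_force": force on a finger pad.
Only numpy, scipy, OpenCV 4.12 (cv2) and the standard library are available. Lean on these libraries where they do the work, as an engineer would, in place of code of your own. Each camera call takes 0.05 s, during which the arm holds its last target. There are 200 camera calls.

## Working session

There is one attempt and no reset: what is moved stays moved. The work goes in short steps, Python scripts to look and compute and a shell command to move; the robot and the scene stay as the last step left them, time stands still between calls to the robot, and variables do not carry over. Pictures are saved under pics/ and viewed, at most 15 in all, crops included, and the job is handed in when it is done.

```bash
mkdir -p pics; ls; python3 - <<'E'
from plant import ctrl, read_camera, camera_info
import cv2
print(ctrl.get_state())
for n in("side","top"):
    print(n,camera_info(n))
    im=read_camera(n)[:,:,::-1]
    cv2.imwrite(f"pics/{n}0.png",cv2.resize(im,(800,600),interpolation=cv2.INTER_CUBIC)); cv2.imwrite(f"raw_{n}.png",im)
E
```

```text
pics
{'time_s': 0.0, 'joint_pos': array([ 1.21801637e+00,  1.26369907e-01, -4.06194737e-02,  1.40537378e+00,
        2.99400694e-05,  1.57080215e+00]), 'dq': array([ 0.00107767,  0.0008301 ,  0.00125703,  0.00052651, -0.0005504 ,
       -0.00219924]), 'joint_efforts': array([ 1.65435893e-03, -4.35913289e+01,  3.52923954e+01,  1.73625589e-02,
        4.59305477e-05,  7.37479240e-06]), 'tcp_pos': array([0.18128563, 0.49239969, 0.30312841]), 'ee_rot': array([-3.14002582e+00, -2.99309100e-05,  2.78880682e+00]), 'force': array([ 0.03357017, -0.42670921,  1.73283396]), 'ft_torque': array([-0.01809961, -0.01977862, -0.04666977]), 'finger_force': 0.0, 'gripper_width': 0.08509608637140871}
side {'fx': 424.4491141535792, 'fy': 424.4491141535792, 'cx': 254.36353045440296, 'cy': 188.75185128943681, 'origin': array([0.52533353, 0.70275454, 0.90425039]), 'attitude': array([ 0.66408609,  0.01092754, -3.08215506])}
top {'fx': 363.31408240452504, 'fy': 363.31408240452504, 'cx': 262.62195768016574, 'cy': 197.35805515447393, 'origin': array([ 0.50444617, -0.00114516,  0.81807698]), 'attitude': array([ 0.10386142,  0.02137398, -1.58304741])}
```

View pics/top0.png

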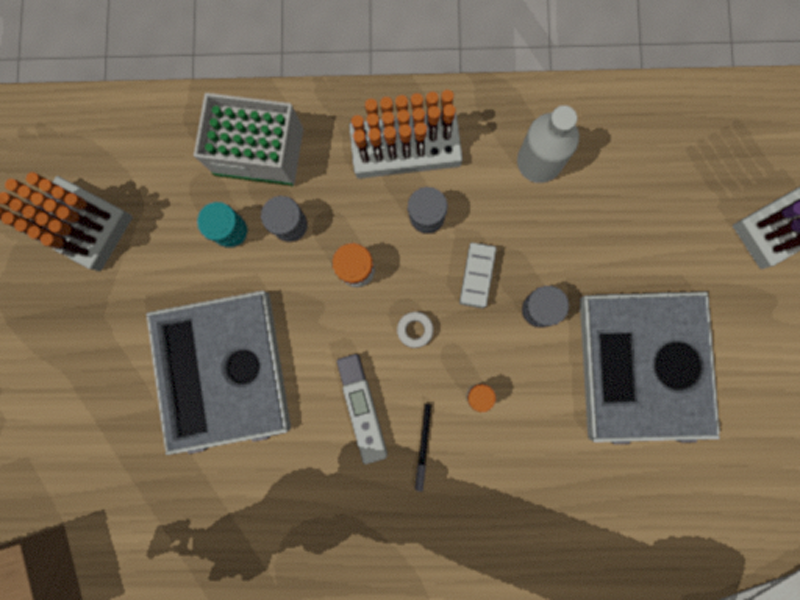

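View pics/side0.png

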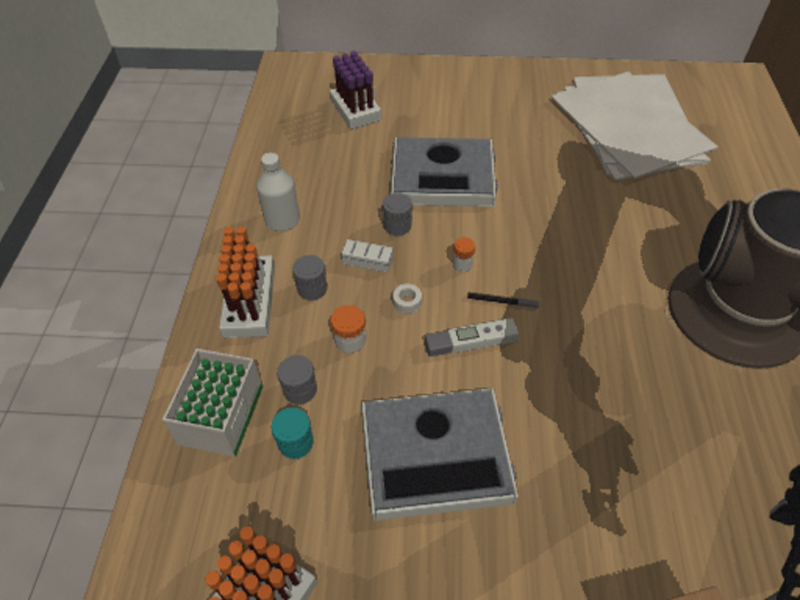

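```bash
python3 - <<'E'
import cv2,numpy as np
t=cv2.imread("raw_top.png");s=cv2.imread("raw_side.png")
def crop(im,x0,y0,w,h,k,n):
    c=cv2.resize(im[y0:y0+h,x0:x0+w],None,fx=k,fy=k,interpolation=cv2.INTER_CUBIC)
    c=cv2.convertScaleAbs(c,alpha=1.3)
    for i in range(x0-x0%10+10,x0+w,10): cv2.line(c,((i-x0)*k,0),((i-x0)*k,8 if i%50 else 20),(0,255,255),1)
    for i in range(y0-y0%10+10,y0+h,10): cv2.line(c,(0,(i-y0)*k),(8 if i%50 else 20,(i-y0)*k),(0,255,255),1)
    cv2.imwrite(f"pics/{n}.png",c)
crop(t,205,150,130,150,4,"t1")
a=[cv2.resize(t[180:295,x:x+98],None,fx=4,fy=4,interpolation=cv2.INTER_CUBIC) for x in (92,368)]
cv2.imwrite("pics/t2.png",np.hstack(a))
crop(s,205,120,145,118,5,"s1")
E
```

```text
(no output)
```

View pics/t1.png

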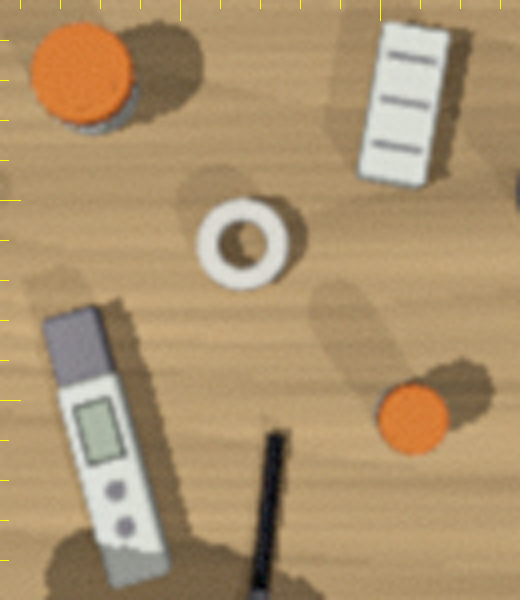

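View pics/t2.png

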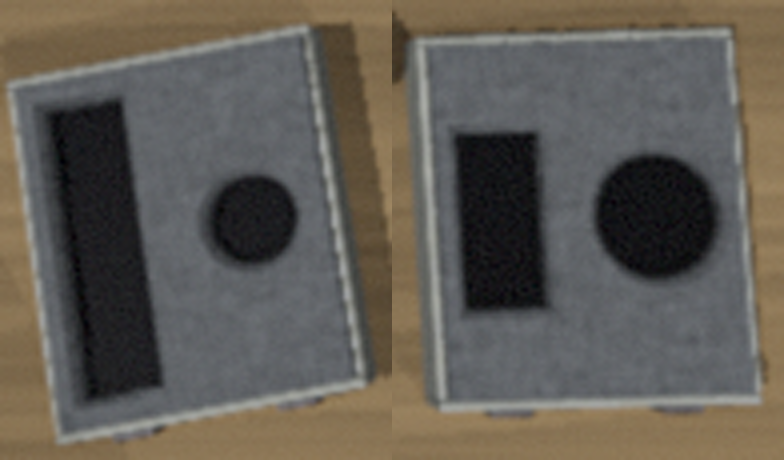

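View pics/s1.png

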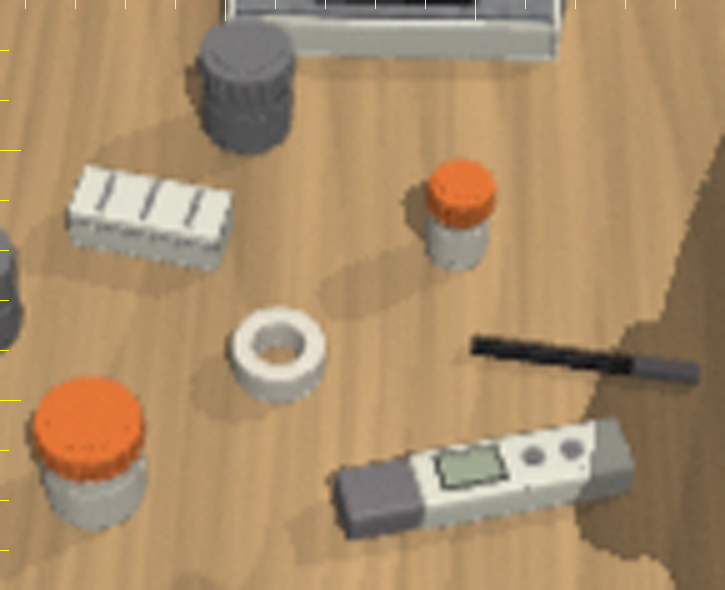

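```bash
cat > h.py <<'E'
import numpy as np
from scipy.spatial.transform import Rotation as R
from plant import camera_info
C={n:camera_info(n) for n in("side","top")}
def ray(n,p):
    c=C[n]; d=np.array([(p[0]-c["cx"])/c["fx"],-(p[1]-c["cy"])/c["fy"],-1])
    return np.array(c["origin"]),R.from_euler("xyz",c["attitude"]).apply(d)
def tri(pt,ps):
    (o1,d1),(o2,d2)=ray("top",pt),ray("side",ps)
    a=np.linalg.lstsq(np.c_[d1,-d2],o2-o1,rcond=None)[0]
    p,q=o1+a[0]*d1,o2+a[1]*d2
    return (p+q)/2,np.linalg.norm(p-q)
def onz(n,p,z):
    o,d=ray(n,p); return o+d*(z-o[2])/d[2]
def px(x,y,k,x0,y0): return np.array([(x+.5)/k-.5+x0,(y+.5)/k-.5+y0])
E
python3 - <<'E'
from h import *
np.set_printoptions(precision=4,suppress=True)
T=lambda x,y:px(x,y,4,205,150)
S=lambda x,y:px(x,y,5,205,120)
K=lambda x,y:px(x,y,4,92,180)
W=lambda x,y:px(x-392,y,4,368,180)
B=lambda x,y:px(x,y,1.5625,0,0)
def go(n,L):
    for a,b in L:
        p,e=tri(a,b); print(n,p,"err",round(e,4))
go("wide",[(T(81,74),S(90,419))]); go("slim",[(T(413,418),S(461,187))])
tc=[(385,22),(449,31),(426,187),(359,177)]; sc=[(87,165),(70,211),(220,236),(232,190)]
go("box",[(T(*a),S(*b)) for a,b in zip(tc,sc)])
tm=[(43,320),(97,306),(170,572),(111,588)]; sm=[(347,510),(335,471),(614,420),(630,457)]
go("meter",[(T(*a),S(*b)) for a,b in zip(tm,sm)])
for nm,t,z in(("box",tc,.03),("meter",tm,.026)):
    q=np.array([onz("top",T(*a),z) for a in t]); d=(q[0]+q[1]-q[2]-q[3])/2
    print(nm,q.mean(0),"yaw",np.degrees(np.arctan2(d[1],d[0])),"L",np.linalg.norm(d),"W",np.linalg.norm(q[0]-q[1]))
go("tape",[(T(243,244),S(279,345))])
ks=[(10,85),(308,28),(368,382),(60,440)]; kss=[(374,514),(363,402),(497,390),(515,495)]
go("kslim rim",[(K(*a),B(*b)) for a,b in zip(ks,kss)])
kw=[(413,42),(730,32),(760,402),(440,406)];kws=[(392,197),(395,138),(495,139),(495,198)]
go("kwide rim",[(W(*a),B(*b)) for a,b in zip(kw,kws)])
go("kslim round",[(K(254,220),B(433,424))]); go("kwide round",[(W(656,216),B(443,154))])
go("kslim cut",[(K(*a),B(*b)) for a,b in zip([(48,112),(123,100),(162,385),(88,400)],[(385,499),(385,474),(498,457),(502,485)])])
go("kwide cut",[(W(*a),B(*b)) for a,b in zip([(455,133),(538,132),(546,307),(466,310)],[(419,190),(418,176),(468,174),(469,188)])])
for nm,t,f,c in(("kslim",ks,K,[(48,112),(123,100),(162,385),(88,400)]),("kwide",kw,W,[(455,133),(538,132),(546,307),(466,310)])):
  for zz,tt in((.034,t),(.024,c)):
    q=np.array([onz("top",f(*a),zz) for a in tt]); d=(q[0]+q[1]-q[2]-q[3])/2
    y=np.arctan2(d[1],d[0]); m=q.mean(0)
    print(nm,zz,m,"yaw",np.degrees(y),"L",np.linalg.norm(d),"W",np.linalg.norm((q[0]-q[1]+q[3]-q[2])/2))
    if zz==.034:
        for yy in(.045,-.038): print("  cutout",m[:2]+yy*np.array([-np.sin(y),np.cos(y)]))
print("rounds z.02",onz("top",K(254,220),.02),onz("top",W(656,216),.02))
E
```

```text
wide [0.6482 0.0934 0.0598] err 0.002
slim [ 0.4652 -0.0786  0.0505] err 0.0017
box [ 0.6686 -0.0671  0.0702] err 0.0031
box [ 0.6863 -0.1125 -0.02  ] err 0.0041
box [ 0.5961 -0.0966 -0.0187] err 0.0071
box [ 0.5885 -0.0518  0.071 ] err 0.0005
meter [0.5195 0.1184 0.0269] err 0.003
meter [0.5266 0.0898 0.019 ] err 0.0023
meter [0.3839 0.0508 0.0196] err 0.0035
meter [0.3782 0.0814 0.0307] err 0.0047
box [ 0.6334 -0.0805  0.03  ] yaw -10.22637044816316 L 0.08726383058345254 W 0.035449700538602254
meter [0.4504 0.085  0.026 ] yaw 14.789883412106516 L 0.14746361745569747 W 0.03036306547595523
tape [0.5594 0.0092 0.0175] err 0.0017
kslim rim [0.5853 0.3888 0.0237] err 0.0005
kslim rim [0.6148 0.2223 0.0263] err 0.0014
kslim rim [0.4177 0.1883 0.0214] err 0.0061
kslim rim [0.3943 0.3531 0.0265] err 0.004
kwide rim [ 0.6011 -0.2287  0.0168] err 0.0008
kwide rim [ 0.6048 -0.4004  0.0207] err 0.0031
kwide rim [ 0.4025 -0.4006  0.0256] err 0.0048
kwide rim [ 0.404  -0.2342  0.0181] err 0.0009
kslim round [0.5095 0.2513 0.0233] err 0.0013
kwide round [ 0.5048 -0.3537  0.0214] err 0.0024
kslim 
[... 228 characters left out ...]
5523 -0.2967  0.0114] err 0.0038
kwide cut [ 0.4561 -0.2904  0.0265] err 0.0002
kwide cut [ 0.4549 -0.2468  0.0299] err 0.0003
kslim 0.034 [0.5031 0.2847 0.034 ] yaw 10.224231554957765 L 0.193872772799335 W 0.16670824702730766
  cutout [0.4951 0.329 ]
  cutout [0.5098 0.2473]
kslim 0.024 [0.4948 0.3329 0.024 ] yaw 9.600498951419 L 0.15818300462559653 W 0.041479208248758406
kwide 0.034 [ 0.5029 -0.3108  0.034 ] yaw 1.2409506116964546 L 0.19437634389637443 W 0.1682071052277675
  cutout [ 0.502  -0.2658]
  cutout [ 0.5038 -0.3488]
kwide 0.024 [ 0.5025 -0.2697  0.024 ] yaw 0.2382321274032233 L 0.09446772072395385 W 0.043700207905137164
rounds z.02 [0.5089 0.2524 0.02  ] [ 0.5036 -0.3543  0.02  ]
```

```bash
cat >> h.py <<'E'
def plan(x,y,z,yaw):
    from plant import ctrl
    s=ctrl.get_state(); Rm=R.from_euler("xyz",s["ee_rot"])
    o=Rm.inv().apply(np.array([x,y,z])-s["tcp_pos"])*100
    r=(np.degrees(s["ee_rot"][2])-yaw+180)%360-180
    print("offset",o.round(2),"roll",round(r,1),"t",round(s["time_s"],2),"w",round(s["gripper_width"],4))
E
python3 - <<'E'
from h import *
print(onz("top",px(81,74,4,205,150),.062),onz("top",px(413,418,4,205,150),.056),onz("side",px(90,419,5,205,120),.062),onz("side",px(461,187,5,205,120),.056))
plan(.648,.093,.25,180)
E
```

```text
[0.64678965 0.09314431 0.062     ] [ 0.46459308 -0.078074    0.056     ] [0.6488928  0.09479607 0.062     ] [ 0.46637921 -0.07362062  0.056     ]
offset [-57.59 -21.35   5.35] roll -20.2 t 0.1 w 0.0855
```

```bash
python3 -m jog '{"offset":[[-7.2,-2.7,0.7],[-14.4,-5.3,1.3],[-21.6,-8,2],[-28.8,-10.7,2.7],[-36,-13.3,3.3],[-43.2,-16,4],[-50.4,-18.7,4.7],[-57.6,-21.3,5.3]],"roll":[-5,-10,-15,-20.2,-20.2,-20.2,-20.2,-20.2],"fingers":[-1,-1,-1,-1,-1,-1,-1,-1]}' 40; python3 -c "
from h import *
plan(.648,.093,.25,180)"
```

```text
time_s: 0.9
tcp_pos: [0.4854, 0.2319, 0.2689]
ee_rot: [-3.142, -0.0, 3.141]
force: [-0.2, 1.8, -0.0]
gripper_width: 0.0858
finger_force: 0.0
offset [-16.27 -13.88   1.88] roll -0.0 t 0.9 w 0.0858
```

```bash
python3 -m jog '{"offset":[[-4,-3.5,0.5],[-8,-7,1],[-12,-10.5,1.5],[-16.2,-13.9,1.9],[-16.2,-13.9,1.9],[-16.2,-13.9,1.9],[-16.2,-13.9,1.9]],"roll":[0,0,0,0,0,0,0],"fingers":[-1,-1,-1,-1,-1,-1,-1]}' 40; python3 -c "
from h import *
plan(.648,.093,.105,180)"
```

```text
time_s: 1.6
tcp_pos: [0.6456, 0.0949, 0.2498]
ee_rot: [3.141, -0.002, 3.141]
force: [-0.3, 0.4, -0.1]
gripper_width: 0.0857
finger_force: 0.0
offset [-0.26 -0.2  14.48] roll -0.0 t 1.6 w 0.0857
```

```bash
python3 -m jog '{"offset":[[-0.3,-0.2,4],[-0.3,-0.2,8],[-0.3,-0.2,12],[-0.3,-0.2,15.5],[-0.3,-0.2,15.5]],"roll":[0,0,0,0,0],"fingers":[-1,-1,-1,-1,-1]}' 40;  python3 -m jog '{"offset":[[0,0,0],[0,0,0],[0,0,0],[0,0,0],[0,0,0],[0,0,0],[0,0,0],[0,0,0]],"roll":[0,0,0,0,0,0,0,0],"fingers":[1,1,1,1,1,1,1,1]}' 40
```

```text
time_s: 2.1
tcp_pos: [0.645, 0.0938, 0.0906]
ee_rot: [-3.141, -0.009, -3.14]
force: [-1.0, 0.6, -0.8]
gripper_width: 0.0855
finger_force: 0.0
time_s: 2.9
tcp_pos: [0.6507, 0.0932, 0.0987]
ee_rot: [3.14, 0.005, -3.142]
force: [0.1, 1.3, 7.6]
gripper_width: 0.053
finger_force: 42.6
```

```bash
python3 -m jog '{"offset":[[0,0,0],[0,0,0],[0,0,-3],[0,0,-6],[0,0,-9],[0,0,-11],[0,0,-11],[0,0,-11]],"roll":[0,0,0,0,0,0,0,0],"fingers":[1,1,1,1,1,1,1,1]}' 40; python3 -c "
from h import *
plan(.504,-.353,.19,180)"
```

```text
time_s: 3.7
tcp_pos: [0.6495, 0.0926, 0.2059]
ee_rot: [3.141, 0.002, 3.141]
force: [-1.3, 0.2, -1.3]
gripper_width: 0.053
finger_force: 42.3
offset [ 14.53 -44.57   1.56] roll -0.0 t 3.7 w 0.053
```

```bash
python3 -m jog '{"offset":[[1,-3,0],[2,-7,0],[3.4,-11,0],[4.7,-15,0],[6.1,-19,0.3],[7.4,-23,0.6],[8.7,-27,1],[10,-31,1.3]],"roll":[0,0,0,0,0,0,0,0],"fingers":[1,1,1,1,1,1,1,1]}' 40;  python3 -m jog '{"offset":[[1.3,-4,0],[2.5,-8,0],[3.8,-11,0],[4.5,-13,0],[4.5,-13.6,0],[4.5,-13.6,0],[4.5,-13.6,0],[4.5,-13.6,0]],"roll":[0,0,0,0,0,0,0,0],"fingers":[1,1,1,1,1,1,1,1]}' 40; python3 -c "
from h import *
plan(.504,-.353,.119,180)"
```

```text
time_s: 4.5
tcp_pos: [0.5476, -0.2186, 0.1903]
ee_rot: [3.141, -0.002, 3.141]
force: [1.1, 0.1, -0.5]
gripper_width: 0.0528
finger_force: 42.4
time_s: 5.3
tcp_pos: [0.5045, -0.3522, 0.1919]
ee_rot: [3.141, -0.0, -3.14]
force: [0.1, 0.4, -1.2]
gripper_width: 0.0533
finger_force: 42.4
offset [ 0.05 -0.09  7.29] roll 0.1 t 5.3 w 0.0533
```

```bash
python3 -m jog '{"offset":[[0,0,2],[0,0,4],[0,0,5.5],[0,0,6.5],[0,0,7.2],[0,0,7.5],[0,0,7.5],[0,0,7.5]],"roll":[0,0,0,0,0,0,0,0],"fingers":[1,1,1,1,1,1,1,1]}' 40; python3 - <<'E'
from plant import read_camera
import cv2,numpy as np
t=read_camera("top")[:,:,::-1];s=read_camera("side")[:,:,::-1]
a=cv2.resize(t[170:300,350:480],None,fx=3,fy=3);b=cv2.resize(s[60:190,230:360],None,fx=3,fy=3)
cv2.imwrite("pics/w1.png",np.hstack([a,b]))
E
```

```text
time_s: 6.1
tcp_pos: [0.5045, -0.3531, 0.1187]
ee_rot: [-3.141, 0.001, -3.141]
force: [-3.0, 2.4, 6.3]
gripper_width: 0.0528
finger_force: 42.7
```

View pics/w1.png

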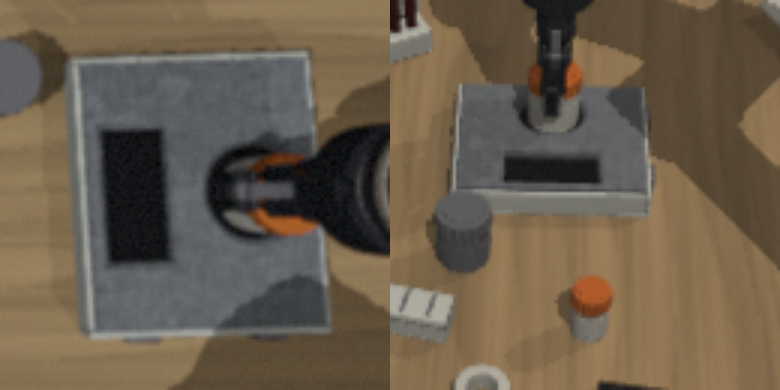

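The jar's base lies within the round cutout in both views (about (245,190) top, (553,115) side). Release and back off.

```bash
python3 -m jog '{"offset":[[0,0,0],[0,0,0],[0,0,0],[0,0,0],[0,0,0],[0,0,-3],[0,0,-7],[0,0,-11]],"roll":[0,0,0,0,0,0,0,0],"fingers":[-1,-1,-1,-1,-1,-1,-1,-1]}' 40; python3 -c "
from h import *
plan(.634,-.0805,.22,169.8)"
```

```text
time_s: 7.0
tcp_pos: [0.5037, -0.3531, 0.228]
ee_rot: [3.141, -0.001, 3.141]
force: [0.6, -0.1, 0.4]
gripper_width: 0.0857
finger_force: 0.0
offset [-13.02  27.26   0.8 ] roll 10.2 t 7.0 w 0.0857
```

```bash
python3 -m jog '{"offset":[[-2,4,0],[-4,8,0],[-6,12,0.2],[-8,16,0.4],[-9.5,20,0.6],[-11.5,24,0.8],[-13,27.3,0.8],[-13,27.3,0.8]],"roll":[0,2,4,6,8,10.2,10.2,10.2],"fingers":[-1,-1,-1,-1,-1,-0.6,-0.6,-0.6]}' 40;  python3 -m jog '{"offset":[[0,0,0],[0,0,0]],"roll":[0,0],"fingers":[-0.6,-0.6]}'; python3 - <<'E'
from plant import read_camera
import cv2
from h import plan
plan(.634,-.0805,.09,169.8)
s=read_camera("side")[:,:,::-1]
cv2.imwrite("pics/b1.png",cv2.resize(s[60:190,180:340],None,fx=4,fy=4))
E
```

```text
time_s: 7.8
tcp_pos: [0.6356, -0.0764, 0.2187]
ee_rot: [3.14, -0.0, 2.969]
force: [0.9, -1.0, -0.0]
gripper_width: 0.0683
finger_force: 0.0
time_s: 8.0
tcp_pos: [0.6339, -0.0812, 0.2193]
ee_rot: [-3.141, -0.0, 2.963]
force: [0.4, -0.6, -0.0]
gripper_width: 0.0683
finger_force: 0.0
offset [-0.    0.07 12.93] roll -0.1 t 8.0 w 0.0683
```

View pics/b1.png

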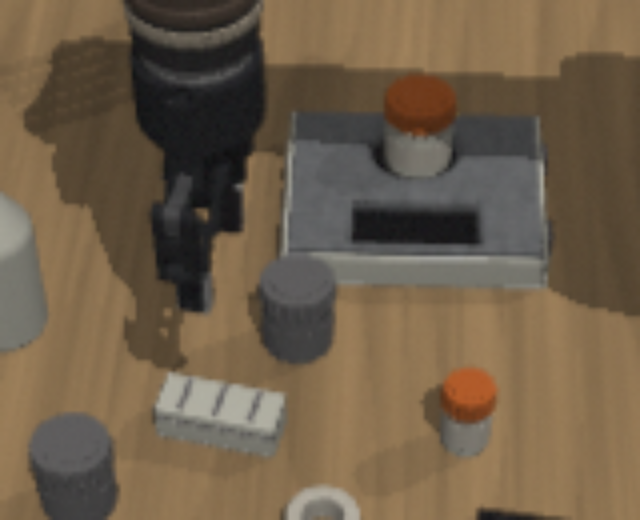

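```bash
python3 -m jog '{"offset":[[0,0,4],[0,0,8],[0,0,11],[0,0,13],[0,0,13.4],[0,0,13.4],[0,0,13.4],[0,0,13.4]],"roll":[0,0,0,0,0,0,0,0],"fingers":[-0.6,-0.6,-0.6,-0.6,-0.6,-0.6,-0.6,-0.6]}' 40;  python3 -m jog '{"offset":[[0,0,0],[0,0,0],[0,0,0],[0,0,0],[0,0,0],[0,0,0],[0,0,0],[0,0,0]],"roll":[0,0,0,0,0,0,0,0],"fingers":[1,1,1,1,1,1,1,1]}' 40; python3 -m jog '{"offset":[[0,0,-1],[0,0,-3],[0,0,-6],[0,0,-9],[0,0,-10],[0,0,-10],[0,0,-10]],"roll":[0,0,0,0,0,0,0],"fingers":[1,1,1,1,1,1,1]}' 40; python3 - <<'E'
from plant import read_camera
import cv2
from h import plan
plan(.502,-.269,.19,180.8)
s=read_camera("side")[:,:,::-1]
cv2.imwrite("pics/b2.png",cv2.resize(s[60:190,180:340],None,fx=4,fy=4))
E
```

```text
time_s: 8.85
tcp_pos: [0.6351, -0.0808, 0.0872]
ee_rot: [3.141, 0.003, 2.963]
force: [0.2, 0.4, 0.0]
gripper_width: 0.0682
finger_force: 0.0
time_s: 9.65
tcp_pos: [0.6347, -0.0804, 0.0862]
ee_rot: [3.142, 0.001, 2.963]
force: [-1.2, 0.1, 6.3]
gripper_width: 0.0352
finger_force: 41.7
time_s: 10.35
tcp_pos: [0.6337, -0.0803, 0.184]
ee_rot: [-3.142, -0.002, 2.963]
force: [-0.5, -0.0, -0.8]
gripper_width: 0.035
finger_force: 41.0
offset [  9.62 -20.91  -0.58] roll -11.0 t 10.35 w 0.035
```

View pics/b2.png

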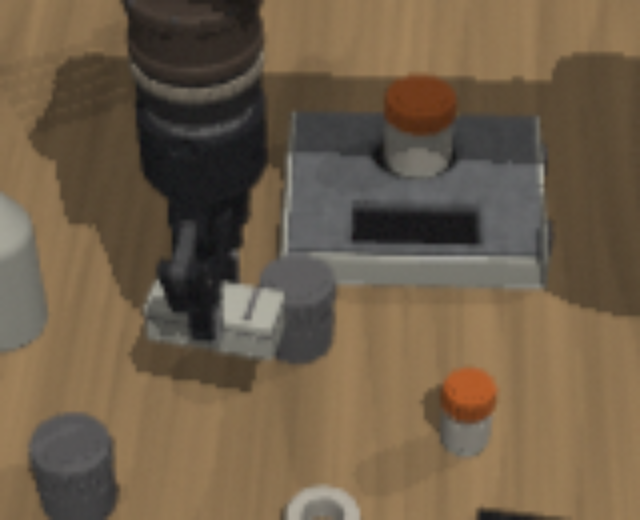

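```bash
python3 -m jog '{"offset":[[1.5,-3,-0.6],[3.2,-7,-0.6],[5,-11,-0.6],[7,-15,-0.6],[8.5,-18.5,-0.6],[9.6,-20.9,-0.6],[9.6,-20.9,-0.6],[9.6,-20.9,-0.6]],"roll":[-2,-4,-6,-8,-10,-10.8,-10.8,-10.8],"fingers":[1,1,1,1,1,1,1,1]}' 40;  python3 -m jog '{"offset":[[0,0,0],[0,0,2],[0,0,4],[0,0,4],[0,0,4]],"roll":[0,0,0,0,0],"fingers":[1,1,1,1,1]}' 40;  python3 - <<'E'
from plant import read_camera
import cv2,numpy as np
from h import plan
plan(.502,-.269,.106,180.6)
t=read_camera("top")[:,:,::-1];s=read_camera("side")[:,:,::-1]
a=cv2.resize(t[170:300,350:480],None,fx=3,fy=3);b=cv2.resize(s[60:190,230:360],None,fx=3,fy=3)
cv2.imwrite("pics/b3.png",np.hstack([a,b]))
E
```

```text
time_s: 11.2
tcp_pos: [0.5019, -0.2691, 0.1899]
ee_rot: [3.14, -0.002, -3.133]
force: [0.4, 0.1, -1.5]
gripper_width: 0.0351
finger_force: 41.0
time_s: 11.7
tcp_pos: [0.5029, -0.2681, 0.1511]
ee_rot: [3.141, -0.001, -3.13]
force: [0.0, -0.4, -0.1]
gripper_width: 0.0349
finger_force: 41.0
offset [ 0.09 -0.09  4.51] roll 0.1 t 11.7 w 0.0349
```

View pics/b3.png

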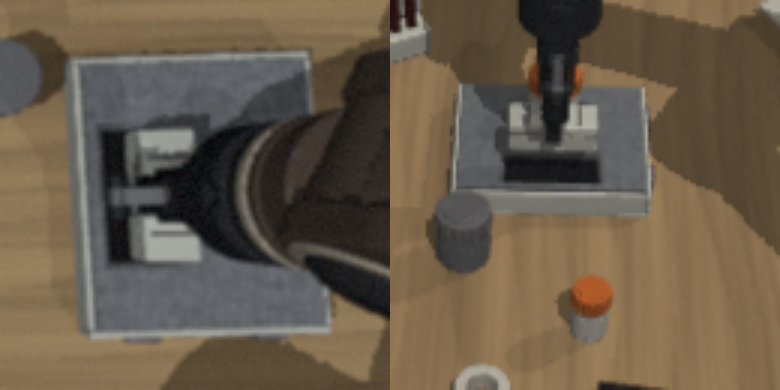

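Box held level above its cutout, x-extent 128–262 matches the cutout 128–262 in the top crop. Lower.

```bash
python3 -m jog '{"offset":[[0.1,-0.1,1.5],[0.1,-0.1,3],[0.1,-0.1,4],[0.1,-0.1,4.6],[0.1,-0.1,4.6],[0.1,-0.1,4.6],[0.1,-0.1,4.6]],"roll":[0,0,0,0,0,0,0],"fingers":[1,1,1,1,1,1,1]}' 40
```

```text
time_s: 12.5
tcp_pos: [0.502, -0.2702, 0.1059]
ee_rot: [-3.141, 0.001, -3.131]
force: [-0.4, 0.5, 2.0]
gripper_width: 0.0353
finger_force: 41.7
```

```bash
python3 -m jog '{"offset":[[0,0,0],[0,0,0],[0,0,0],[0,0,0],[0,0,0]],"roll":[0,0,0,0,0],"fingers":[-0.3,-0.3,-0.3,-0.3,-0.3]}' 40; python3 -m jog '{"offset":[[0,0,-2],[0,0,-5],[0,0,-9],[0,0,-11],[0,0,-11],[0,0,-11]],"roll":[0,0,0,0,0,0],"fingers":[-0.3,-0.3,-0.3,-0.3,-0.3,-0.3]}' 40; python3 -c "
from h import *
plan(.465,-.077,.22,180)"
```

```text
time_s: 13.0
tcp_pos: [0.5016, -0.27, 0.1053]
ee_rot: [3.142, -0.0, -3.131]
force: [0.3, -0.8, 0.1]
gripper_width: 0.056
finger_force: 0.0
time_s: 13.6
tcp_pos: [0.5017, -0.2701, 0.2153]
ee_rot: [-3.141, 0.001, -3.131]
force: [0.7, 0.1, 0.1]
gripper_width: 0.0555
finger_force: 0.0
offset [ 3.47 19.35 -0.48] roll 0.6 t 13.6 w 0.0555
```

```bash
python3 -m jog '{"offset":[[0.7,4,0],[1.5,8,0],[2.2,12,0],[2.9,16,0],[3.5,19.3,0],[3.5,19.3,0],[3.5,19.3,0],[3.5,19.3,0]],"roll":[0.6,0.6,0.6,0.6,0.6,0.6,0.6,0.6],"fingers":[-0.5,-0.5,-0.5,-0.5,-0.5,-0.5,-0.5,-0.5]}' 40; python3 - <<'E'
from plant import read_camera
import cv2,numpy as np
from h import plan
plan(.465,-.077,.092,180)
t=read_camera("top")[:,:,::-1];s=read_camera("side")[:,:,::-1]
a=cv2.resize(t[170:300,350:480],None,fx=3,fy=3);b=cv2.resize(s[60:210,220:350],None,fx=3,fy=3)[:390]
cv2.imwrite("pics/b4.png",np.hstack([a,b]))
E
```

```text
time_s: 14.4
tcp_pos: [0.4646, -0.0779, 0.2145]
ee_rot: [-3.141, -0.001, 3.141]
force: [-0.9, -0.6, -0.1]
gripper_width: 0.0642
finger_force: 0.0
offset [-0.05  0.09 12.25] roll -0.0 t 14.4 w 0.0642
```

View pics/b4.png

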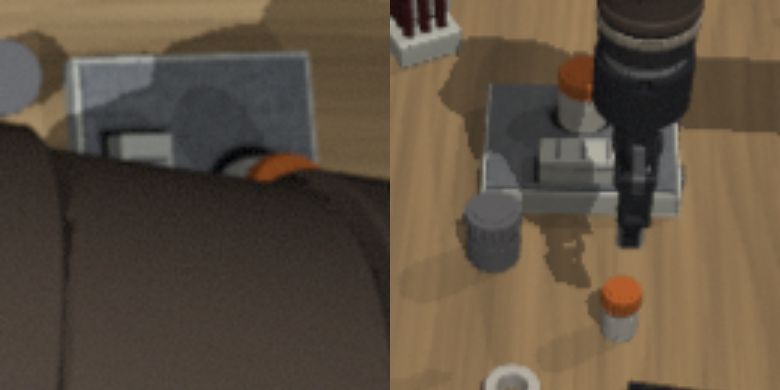

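```bash
python3 -m jog '{"offset":[[0,0.1,4],[0,0.1,8],[0,0.1,11],[0,0.1,12.2],[0,0.1,12.2],[0,0.1,12.2],[0,0.1,12.2]],"roll":[0,0,0,0,0,0,0],"fingers":[-0.5,-0.5,-0.5,-0.5,-0.5,-0.5,-0.5]}' 40;  python3 -m jog '{"offset":[[0,0,0],[0,0,0],[0,0,0],[0,0,0],[0,0,0],[0,0,0],[0,0,0],[0,0,0]],"roll":[0,0,0,0,0,0,0,0],"fingers":[1,1,1,1,1,1,1,1]}' 40; python3 -m jog '{"offset":[[0,0,-1],[0,0,-3],[0,0,-6],[0,0,-9],[0,0,-12],[0,0,-12],[0,0,-12]],"roll":[0,0,0,0,0,0,0],"fingers":[1,1,1,1,1,1,1]}' 40; python3 - <<'E'
from plant import read_camera
import cv2
from h import plan
plan(.509,.251,.19,190)
s=read_camera("side")[:,:,::-1]
cv2.imwrite("pics/s2.png",cv2.resize(s[60:220,200:360],None,fx=3,fy=3))
E
```

```text
time_s: 15.2
tcp_pos: [0.466, -0.0768, 0.095]
ee_rot: [-3.141, 0.003, 3.141]
force: [0.9, 0.2, 0.9]
gripper_width: 0.0638
finger_force: 0.0
time_s: 16.0
tcp_pos: [0.4654, -0.0765, 0.0945]
ee_rot: [-3.141, 0.002, 3.141]
force: [-0.6, 0.0, 7.3]
gripper_width: 0.035
finger_force: 39.6
time_s: 16.7
tcp_pos: [0.465, -0.0764, 0.2142]
ee_rot: [-3.141, 0.002, 3.141]
force: [-0.2, -0.1, -0.7]
gripper_width: 0.0351
finger_force: 39.9
offset [-4.39 32.74  2.42] roll -10.0 t 16.7 w 0.0351
```

View pics/s2.png

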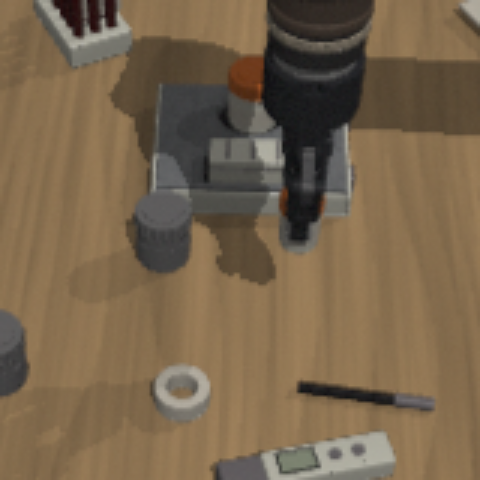

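```bash
python3 -m jog '{"offset":[[-0.4,3,0],[-0.9,7,0],[-1.5,11,0],[-2,15,0],[-2.5,19,0],[-3.1,23,0],[-3.6,27,0.8],[-4.2,31,1.6]],"roll":[0,-2,-4,-6,-8,-10,-10,-10],"fingers":[1,1,1,1,1,1,1,1]}' 40;  python3 -m jog '{"offset":[[0,0,0],[0,0,0],[0,0,0]],"roll":[0,0,0],"fingers":[1,1,1]}' 40; python3 -c "
from h import *
plan(.509,.251,.116,190)"
```

```text
time_s: 17.55
tcp_pos: [0.5061, 0.2351, 0.1957]
ee_rot: [-3.141, -0.002, -2.967]
force: [0.9, -0.9, -0.1]
gripper_width: 0.0352
finger_force: 40.1
time_s: 17.85
tcp_pos: [0.5062, 0.2328, 0.1965]
ee_rot: [-3.141, -0.002, -2.968]
force: [0.1, 0.6, -0.6]
gripper_width: 0.0351
finger_force: 40.2
offset [-0.6   1.75  8.05] roll -0.0 t 17.85 w 0.0351
```

```bash
python3 -m jog '{"offset":[[-0.6,1.7,0],[-0.6,1.8,2],[-0.6,1.8,4.5],[-0.6,1.8,6.5],[-0.6,1.8,7.7],[-0.6,1.8,8.1],[-0.6,1.8,8.1],[-0.6,1.8,8.1]],"roll":[0,0,0,0,0,0,0,0],"fingers":[1,1,1,1,1,1,1,1]}' 40; python3 - <<'E'
from plant import read_camera
import cv2,numpy as np
t=read_camera("top")[:,:,::-1];s=read_camera("side")[:,:,::-1]
a=cv2.resize(t[170:300,80:210],None,fx=3,fy=3);b=cv2.resize(s[220:350,220:350],None,fx=3,fy=3)
cv2.imwrite("pics/j1.png",np.hstack([a,b]))
E
```

```text
time_s: 18.65
tcp_pos: [0.5102, 0.2525, 0.1174]
ee_rot: [3.141, 0.002, -2.968]
force: [-0.5, 0.6, -0.4]
gripper_width: 0.0352
finger_force: 40.2
```

View pics/j1.png

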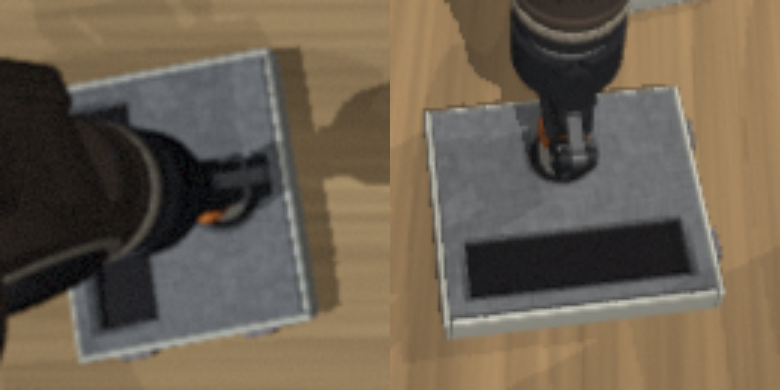

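The slim jar's base is inside its round cutout ((563,160) side). Lower the last 3 mm and release.

```bash
python3 -m jog '{"offset":[[0,0,0.2],[0,0,0.3],[0,0,0.3],[0,0,0.3],[0,0,0.3]],"roll":[0,0,0,0,0],"fingers":[1,1,1,1,1]}' 40; python3 -m jog '{"offset":[[0,0,0],[0,0,0],[0,0,0],[0,0,0],[0,0,-3],[0,0,-7],[0,0,-11],[0,0,-11]],"roll":[0,0,0,0,0,0,0,0],"fingers":[-0.4,-0.4,-0.4,-0.4,-0.4,-0.4,-0.4,-0.4]}' 40; python3 -c "
from h import *
plan(.4505,.085,.2,194.8)"
```

```text
time_s: 19.25
tcp_pos: [0.5099, 0.2525, 0.1145]
ee_rot: [3.141, 0.002, -2.967]
force: [-2.2, -0.7, 5.9]
gripper_width: 0.0352
finger_force: 40.8
time_s: 20.05
tcp_pos: [0.5116, 0.2533, 0.2293]
ee_rot: [3.139, 0.009, -2.967]
force: [0.4, -0.1, -0.4]
gripper_width: 0.0597
finger_force: 0.0
offset [  8.96 -15.53   2.81] roll -4.8 t 20.05 w 0.0597
```

```bash
python3 -m jog '{"offset":[[2.2,-4,0.5],[4.5,-8,1],[6.7,-12,2],[9,-15.5,2.8],[9,-15.5,2.8],[9,-15.5,2.8],[9,-15.5,2.8]],"roll":[-2,-4,-4.8,-4.8,-4.8,-4.8,-4.8],"fingers":[-0.5,-0.5,-0.5,-0.5,-0.5,-0.5,-0.5]}' 40; python3 - <<'E'
from plant import read_camera
import cv2,numpy as np
from h import plan
plan(.4505,.085,.084,194.8)
t=read_camera("top")[:,:,::-1];s=read_camera("side")[:,:,::-1]
a=cv2.resize(t[170:320,80:210],None,fx=3,fy=3);b=cv2.resize(s[170:320,220:350],None,fx=3,fy=3)
cv2.imwrite("pics/m1.png",np.hstack([a,b]))
E
```

```text
time_s: 20.75
tcp_pos: [0.4483, 0.0845, 0.1954]
ee_rot: [3.141, 0.001, -2.883]
force: [0.7, 0.1, -0.3]
gripper_width: 0.064
finger_force: 0.0
offset [-2.100e-01 -1.000e-02  1.114e+01] roll 0.0 t 20.75 w 0.064
```

View pics/m1.png

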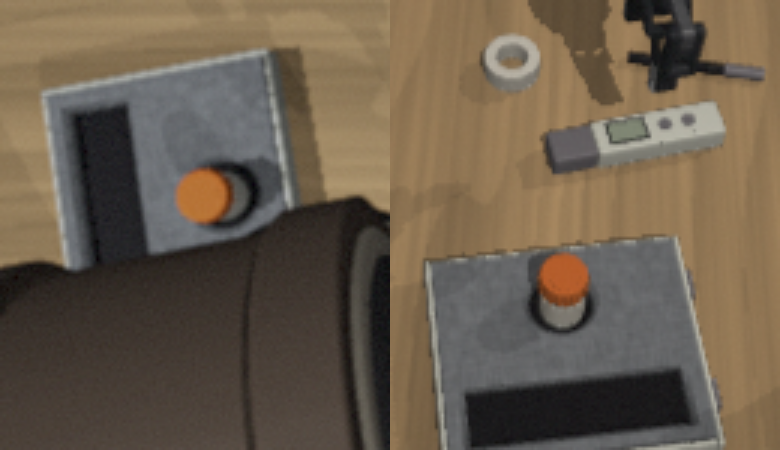

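Slim jar stands upright in its hole ((563,290) side). Now the meter.

```bash
python3 -m jog '{"offset":[[-0.2,0,4],[-0.2,0,8],[-0.2,0,10],[-0.2,0,11.1],[-0.2,0,11.1],[-0.2,0,11.1],[-0.2,0,11.1]],"roll":[0,0,0,0,0,0,0],"fingers":[-0.5,-0.5,-0.5,-0.5,-0.5,-0.5,-0.5]}' 50;  python3 -m jog '{"offset":[[0,0,0],[0,0,0],[0,0,0],[0,0,0],[0,0,0],[0,0,0],[0,0,0],[0,0,0]],"roll":[0,0,0,0,0,0,0,0],"fingers":[1,1,1,1,1,1,1,1]}' 50; python3 -m jog '{"offset":[[0,0,-1],[0,0,-3],[0,0,-6],[0,0,-9],[0,0,-12],[0,0,-12],[0,0,-12]],"roll":[0,0,0,0,0,0,0],"fingers":[1,1,1,1,1,1,1]}' 50; python3 - <<'E'
from h import plan
plan(.495,.3325,.205,189.9)
E
```

```text
time_s: 21.55
tcp_pos: [0.4508, 0.085, 0.0857]
ee_rot: [-3.141, 0.002, -2.883]
force: [0.2, 0.4, -0.3]
gripper_width: 0.0639
finger_force: 0.0
time_s: 22.35
tcp_pos: [0.4503, 0.0847, 0.0853]
ee_rot: [3.142, 0.002, -2.884]
force: [-0.3, -0.3, 5.5]
gripper_width: 0.0326
finger_force: 50.8
time_s: 23.05
tcp_pos: [0.4499, 0.0846, 0.2049]
ee_rot: [-3.141, 0.001, -2.884]
force: [-0.4, 0.3, -1.6]
gripper_width: 0.0328
finger_force: 50.0
offset [-10.68  22.82   0.  ] roll 4.9 t 23.05 w 0.0328
```

```bash
python3 -m jog '{"offset":[[-1.5,3,0],[-3,6.5,0],[-4.8,10,0],[-6.5,14,0],[-8.5,18,0],[-10,21.5,0],[-10.7,22.8,0],[-10.7,22.8,0]],"roll":[1,2,3,4,4.9,4.9,4.9,4.9],"fingers":[1,1,1,1,1,1,1,1]}' 50;  python3 -m jog '{"offset":[[0,0,0],[0,0,2],[0,0,4],[0,0,5.5],[0,0,5.5],[0,0,5.5]],"roll":[0,0,0,0,0,0],"fingers":[1,1,1,1,1,1]}' 50; python3 - <<'E'
from plant import read_camera
import cv2,numpy as np
from h import plan
plan(.495,.3325,.1055,189.9)
t=read_camera("top")[:,:,::-1];s=read_camera("side")[:,:,::-1]
a=cv2.resize(t[170:300,70:200],None,fx=3,fy=3);b=cv2.resize(s[220:350,220:350],None,fx=3,fy=3)
cv2.imwrite("pics/m2.png",np.hstack([a,b]))
E
```

```text
time_s: 23.85
tcp_pos: [0.4945, 0.3337, 0.2022]
ee_rot: [-3.14, -0.003, -2.967]
force: [0.3, -1.4, -0.7]
gripper_width: 0.0327
finger_force: 50.1
time_s: 24.45
tcp_pos: [0.4949, 0.3311, 0.1496]
ee_rot: [-3.141, -0.001, -2.97]
force: [-0.2, 0.0, -1.7]
gripper_width: 0.0331
finger_force: 50.1
offset [-0.04  0.14  4.41] roll -0.1 t 24.45 w 0.0331
```

View pics/m2.png

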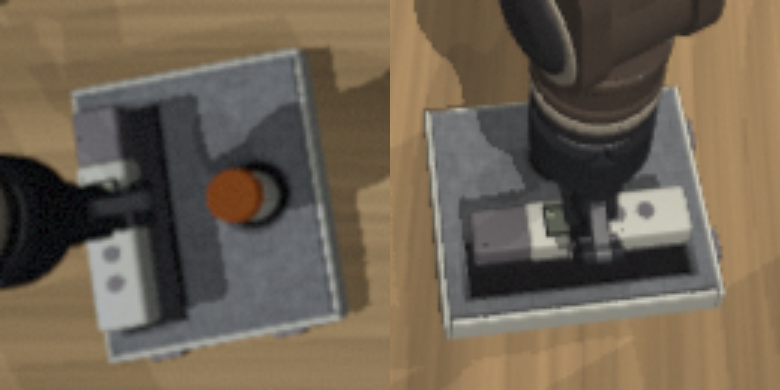

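Meter held level over its cutout, extents matching (470–690 in the side crop). Lower.

```bash
python3 -m jog '{"offset":[[0,0.1,1.5],[0,0.1,3],[0,0.1,4],[0,0.1,4.5],[0,0.1,4.5],[0,0.1,4.5],[0,0.1,4.5]],"roll":[0,0,0,0,0,0,0],"fingers":[1,1,1,1,1,1,1]}' 50
```

```text
time_s: 25.25
tcp_pos: [0.4951, 0.3334, 0.1054]
ee_rot: [3.141, 0.001, -2.969]
force: [-2.3, -2.1, 5.5]
gripper_width: 0.0328
finger_force: 51.0
```

```bash
python3 -m jog '{"offset":[[0,0,0],[0,0,0],[0,0,0],[0,0,0],[0,0,-2],[0,0,-6],[0,0,-10],[0,0,-14]],"roll":[0,0,0,0,0,0,0,0],"fingers":[-0.4,-0.4,-0.4,-0.4,-0.4,-0.4,-0.4,-0.4]}' 50; python3 -m jog '{"offset":[[4,0,-2],[8,0,-4],[12,2,-4],[16,4,-4],[20,6,-4],[24,8,-4],[28,10,-4],[30,12,-4]],"roll":[0,0,0,0,0,0,0,0],"fingers":[-0.4,-0.4,-0.4,-0.4,-0.4,-0.4,-0.4,-0.4]}'; python3 - <<'E'
from plant import read_camera
import cv2,numpy as np
for n in("top","side"): cv2.imwrite(f"raw_{n}2.png",read_camera(n)[:,:,::-1])
t=cv2.imread("raw_top2.png");s=cv2.imread("raw_side2.png")
r=lambda a:cv2.resize(a,(400,300),interpolation=cv2.INTER_CUBIC)
cv2.imwrite("pics/f.png",np.vstack([np.hstack([r(t[170:305,60:240]),r(t[170:305,320:500])]),np.hstack([r(s[230:350,210:370]),r(s[70:190,220:380])])]))
E
```

```text
time_s: 26.05
tcp_pos: [0.4946, 0.3332, 0.2455]
ee_rot: [-3.141, -0.001, -2.969]
force: [-0.3, 0.5, 0.6]
gripper_width: 0.0596
finger_force: 0.0
time_s: 26.85
tcp_pos: [0.1761, 0.3998, 0.2847]
ee_rot: [3.141, -0.0, -2.967]
force: [1.1, -0.6, -0.5]
gripper_width: 0.0595
finger_force: 0.0
```

View pics/f.png

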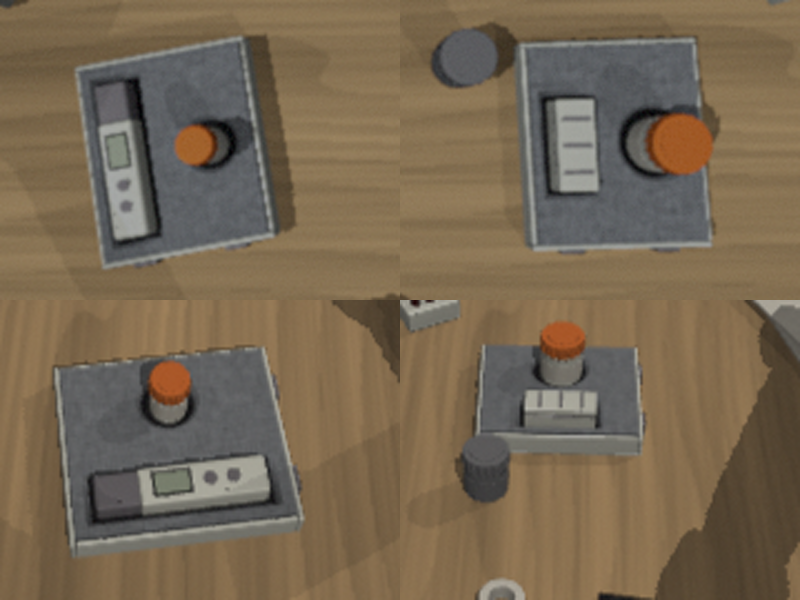

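```bash
python3 - <<'E'
from h import *
t=lambda x,y,x0:px(x,y,400/180,x0,170)
s=lambda x,y,x0,y0:px(x,y,2.5,x0,y0)
for n,a,b in(("wide .082",t(281,143,320),s(162,337-300,220,70)),("slim .076",t(195,145,60),s(170,380-300,210,230)),
 ("box rib .050",t(176,145,320),s(560-400,399-300,220,70)),("meter key2 .046",t(126,206,60),s(233,474-300,210,230)),("meter key1",t(123,185,60),s(210,477-300,210,230))):
    print(n,*[np.round(v,4) for v in tri(a,b)])
E
```

```text
wide .082 [ 0.5036 -0.3552  0.0746] 0.0023
slim .076 [0.509  0.2523 0.0702] 0.0018
box rib .050 [ 0.5032 -0.269   0.0508] 0.003
meter key2 .046 [0.4523 0.3257 0.0453] 0.0023
meter key1 [0.472  0.3293 0.045 ] 0.0021
```

All four are at home height and centred on their cutouts, so I'm handing in.

```bash
python3 -c "
from plant import ctrl
print(ctrl.hand_in())"
```

```text
the job is handed in; nothing more can be done
None
```

Both kits are made up and handed in at about 27 s: the jars stand cap up and the slide box and meter lie face up, all four home in their own cutouts in the last pictures; everything is let go and I never touched the tape roll.

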